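# Slide the feeder dish into its pocket on the feeding board

### The arm

A 6-joint arm with a two-finger parallel gripper is mounted at the origin on the work surface. World frame = base frame: x ahead of the robot, y to its left, z up, the work surface at z = 0. Lengths are in m, angles in rad, forces in N, time in s.
With the tool pointing down it reaches from about 0.35 to 0.775 m from the base axis. Payload 5.5 kg.
Tool frame: the origin (TCP) lies between the finger pads; the fingertips stand 19 mm ahead of it and the grasp point (between the pads) is the TCP; z points along the fingers, y is the line along which they close (so a half turn about z gives the same grasp; the last joint's range is limited). The gripper opens to 85 mm and grips with 20 to 120 N. Pads are 22 mm wide; open, the fingers measure 114 mm over their backs; the gripper's body (76 mm by 85 mm) begins 54 mm behind the grasp point. The pads swing forward as they close: fully open they stand 13 mm farther back than shut.
Start: joints at [-1.476, 0.313, 0.046, 1.304, 0, 1.431], TCP at [0.134, -0.559, 0.25] pointing down, gripper open.
Joint ranges: [-2.76, 2.76], [-0.86, 1.69], [-1.03, 1.26], [-2.2, 2.34], [-1.47, 1.5], [-3.14, 3.14]. Speed limits (rad/s): [2.57, 2.57, 3.14, 3.14, 3.14, 3.14].

### API

Orientations are given as a unit quaternion [w, x, y, z].
In Python, from workcell import env gives the robot as it stands.
- The arm moves only by the tool carry_out, never from a script. Its argument "increments" is a list that holds one entry, the list of rows, each a list of 6 numbers: the shift along the tool's x, y, z each as a share of 50 cm, from -1 to 1, then the turn, a rotation vector about the tool's x, y, z each as a share of 2 pi rad, from -1 to 1. In form: [[[x, y, z, ax, ay, az], ...]]. A call has 1 to 5 rows; each row is the pose to reach, as a shift and turn from the pose commanded when the call began, along the tool's axes at that moment, turning the shorter way round; what a row does not reach only later rows make up. A row lasts 1/8 s, in which the tool goes at most 62.5 mm and 10.7 degrees, less where a joint would pass 70% of its speed; a pose out of reach is approached as far as the arm can. A call with a number of a shift or a turn outside -1 to 1 is refused whole. A call with a gripper value outside its range is refused whole. "jaw" is the closure, from 0 (fully open) to 1 (shut), set as the call begins (left out, the last holds). The fingers move at their own pace and stop on an object; "squeeze" is the grip in N (left out, the last holds). Time passes only in rows, so rows that repeat a pose let the fingers close. It gives the time, the measured TCP pose, the force, the opening and the grip force at its end, in the units of the state.
- env.get_state(): the state, without advancing time (a new reading comes with each control period).
- env.read_camera(name): name is "scene" or "top"; returns a dict with "frame" (384x512x3 uint8, blue, green, red), "z_map" (384x512 float32, m along the optical axis (not along the pixel's ray), 0 where there is no reading), "intrinsics" (3x3 intrinsics, pixels), "k1" (the pictures are not rectified: a ray, as slopes to the right and down, at radius r is drawn at 1 + k1 r^2 times it, then the intrinsics apply), "R" (3x3) and "t" (3): a world point X has camera coordinates R X + t. Camera axes: x right, y down, z forward; pixel columns grow to the right and rows downward; lengths in m; the calibration is good to about 2 mm. A picture is of the moment at which its call begins.
- env.hand_in(): hands the job in; it is judged then, once.
Trained networks look in the newest picture that a camera, given by its name, has taken for a name from the list of things; names that differ only in an ending like _2 or _b are one class to them, and where a whole thing is asked for, a point or a joint stands for the part that bears it (a point fixed in the world has none). Each returns a list of dicts, best first, with "score" (0 to 1); they miss things now and then, are a little off and sometimes report something else, mostly with a low value. They report only what shows in the picture. A call takes as long as a camera call. They do not tell look-alikes from the thing itself.
- env.find_in(camera, name): "position" ([x, y, z] in m, in world coordinates, good to about 4 mm: the middle of the surface that is visible of it).
The state is a dict: "clock": time; "joint_pos": joint angles; "qvel": joint speeds; "tau": joint torques, N m; "tcp_pos": TCP position; "orientation": TCP orientation; "wrist_force": force on the tool from outside, world axes, zero at the start; "ft_torque": the same for the moment, N m; "finger_gap": finger opening in m; "grip_force": force on a finger pad.
Only numpy, scipy, OpenCV 4.12 (cv2) and the standard library are available. Lean on these libraries where they do the work, as an engineer would, in place of code of your own. Each camera call takes 0.05 s, during which the arm holds its last target. There are 200 camera calls.

### The job

Slide the white feeder dish along the wooden feeding board until it drops into the round shallow pocket and sits flat on the pocket's floor. Keep it on the board the whole way: do not lift or tip it. Leave the green canister, the glass heater guard and the scraper where they are.

Things in the scene. Friction and masses are not known exactly. Their poses are not given: they have to be found in the camera images.
- board: Light wooden board, 260 (own x) x 460 (own y) x 20 mm thick, fixed on the black stand top (z = 0). Origin at the centre of its underside, z up. A round pocket, 139 mm in diameter and 8 mm deep with a grey floor, is sunk in its top face, centred 110 mm from the origin along its own -y. The rest of the top is flat, with no rim.
- pocket (a point): Centre of the pocket's floor, 12 mm above the board's underside and 8 mm below the board's top face. Axes as the board's.
- dish: Loose round white ceramic dish, open at the top: 130 mm outside diameter, 34 mm high, wall 6 mm (118 mm inside diameter), base 8 mm thick, about 0.35 kg. Origin at the centre of its underside. Starts flat on the board's top, on the half away from the pocket; slides under 1 to 5 N against its wall, from outside or within. Stays level until almost centred over the pocket, then drops 8 mm.
- canister: Closed green plastic food canister, 106 mm diameter, 150 mm high, loose, standing on the stand top beside the board. Origin at the centre of its underside. Leave alone.
- guard: Glass heater guard, a tube 40 mm in diameter with square black 50 mm end collars, 170 mm long along its own x, loose, lying on the stand top beside the board. Origin under its middle at the stand top. Leave alone.
- scraper: Blue block scraper with a black grip, 50 x 80 x 39 mm high, loose, lying on the stand top beside the board. Origin at the centre of its underside. Leave alone.
Not all that is in view belongs to the job. Of the things shaped like the dish, the white one is meant.

How it is judged:
On the way:
1. the dish slides on the board's top face to within 50 mm of the pocket's centre (horizontal distance between dish and pocket below 0.05 m and z of dish in the frame of pocket between 0.005 and 0.013 m), for 0.05 s.
At the end, for the whole second after the job is handed in: The dish sits in the pocket: its underside within 2 mm of the pocket's floor, its centre within 8 mm of the pocket's centre, level within 0.03 rad, at rest (horizontal distance between dish and pocket below 0.008 m and z of dish in the frame of pocket below 0.002 m and angle between dish's own z axis and vertical below 0.03 rad and linear speed of dish below 0.01 m/s); the robot touches nothing.
It fails at once if the dish is lifted more than 15 mm above the board's top face (z of dish in the frame of board above 0.035 m).
It fails at once if the dish is tipped by more than 0.3 rad (angle between dish's own z axis and vertical above 0.3 rad).
It fails at once if the canister is moved by more than 30 mm (distance of canister from where it was at the start of the episode above 0.03 m).
It fails at once if the heater guard is moved by more than 30 mm (distance of guard from where it was at the start of the episode above 0.03 m).
It fails at once if the scraper is moved by more than 30 mm (distance of scraper from where it was at the start of the episode above 0.03 m).
It also fails if it takes over 48 s, if anything falls off the work surface, if the arm or the gripper's body presses on something with over 40 N, if the wrist force passes 120 N, or if a joint passes its speed limit or range.

## Working session

There is one attempt and no reset: what is moved stays moved. The work goes in short steps, Python scripts to look and compute and a tool call to move; the robot and the scene stay as the last step left them, time stands still between calls to the robot, and variables do not carry over. Pictures are saved under pics/ and viewed, at most 10 in all, crops included, and the job is handed in when it is done.

Besides the shell and the picture viewer there is one more tool, called after "Request:" by a JSON object that holds its "op" and its "data". carry_out: Moves the arm, as the interface text tells. Its arguments: {"type":"object","properties":{"increments":{"type":"array","items":{"type":"array","items":{"type":"array","items":{"type":"number","minimum":-1,"maximum":1}}}},"jaw":{"type":"number"},"squeeze":{"type":"number"}},"required":["increments"]}

```bash
mkdir -p pics
cat > h.py <<'E'
import numpy as np, cv2
from workcell import env
def world(c):
    z=c["z_map"]; K=np.array(c["intrinsics"]); h,w=z.shape
    u,v=np.meshgrid(np.arange(w,dtype=float),np.arange(h,dtype=float))
    xd=(u-K[0,2])/K[0,0]; yd=(v-K[1,2])/K[1,1]; x,y=xd.copy(),yd.copy()
    for _ in range(10):
        s=1+c["k1"]*(x*x+y*y); x,y=xd/s,yd/s
    P=np.stack([x*z,y*z,z],-1)-np.array(c["t"])
    return P@np.array(c["R"])
def proj(c,X):
    p=np.array(c["R"])@np.array(X)+np.array(c["t"]); x,y=p[0]/p[2],p[1]/p[2]; s=1+c["k1"]*(x*x+y*y)
    K=np.array(c["intrinsics"]); return [K[0,0]*x*s+K[0,2],K[1,1]*y*s+K[1,2]]
E
python3 - <<'E'
from h import *
for n in ("top","scene"):
    c=env.read_camera(n); cv2.imwrite(f"pics/{n}0.png",c["frame"]); np.save(f"{n}.npy",world(c))
    print(n,c["k1"],-np.array(c["R"]).T@np.array(c["t"]))
    for o in "board pocket dish canister guard scraper".split():
        try: print(o,[(np.round(d["position"],3).tolist(),round(d["score"],2),np.round(proj(c,d["position"])).tolist()) for d in env.find_in(n,o)])
        except Exception as e: print(o,e)
s=env.get_state(); print(s["tcp_pos"],s["orientation"],s["finger_gap"],s["clock"],s["wrist_force"])
E
```

```text
top -0.05572952641441586 [0.38738763 0.00348938 1.55514748]
board [([0.577, -0.041, 0.018], 0.78, [264.0, 176.0]), ([0.66, 0.357, 0.023], 0.16, [142.0, 152.0])]
pocket [([0.54, 0.046, 0.027], 0.75, [237.0, 187.0]), ([0.58, -0.039, 0.018], 0.65, [263.0, 175.0]), ([0.499, -0.425, 0.148], 0.34, [394.0, 195.0])]
dish [([0.852, -0.051, 0.008], 0.86, [265.0, 94.0]), ([0.536, 0.045, 0.028], 0.76, [237.0, 188.0]), ([0.301, 0.236, 0.006], 0.68, [179.0, 262.0]), ([0.252, -0.233, 0.009], 0.56, [324.0, 276.0])]
canister [([0.498, -0.423, 0.151], 0.68, [393.0, 195.0])]
guard [([0.467, 0.421, 0.046], 0.75, [119.0, 211.0])]
scraper [([0.659, 0.353, 0.022], 0.83, [143.0, 152.0])]
scene 0.007461103707410685 [1.27870159 0.2074081  0.96311871]
board [([0.604, -0.039, 0.021], 0.71, [233.0, 207.0])]
pocket [([0.611, -0.04, 0.016], 0.93, [232.0, 209.0]), ([0.488, 0.418, 0.042], 0.56, [399.0, 209.0])]
dish [([0.25, -0.239, 0.011], 0.92, [211.0, 119.0]), ([0.291, 0.235, 0.009], 0.83, [343.0, 156.0]), ([0.532, 0.039, 0.028], 0.77, [266.0, 193.0])]
canister [([0.531, -0.413, 0.115], 0.6, [121.0, 140.0])]
guard []
scraper [([0.679, 0.357, 0.025], 0.71, [368.0, 263.0])]
[ 0.13376611 -0.55926855  0.2503542 ] [7.46820545e-05 9.93119711e-01 1.17103516e-01 9.29967036e-07] 0.08533388131656955 0.7 [-0.01063775  0.62207699  0.17806376]
```

View pics/top0.png

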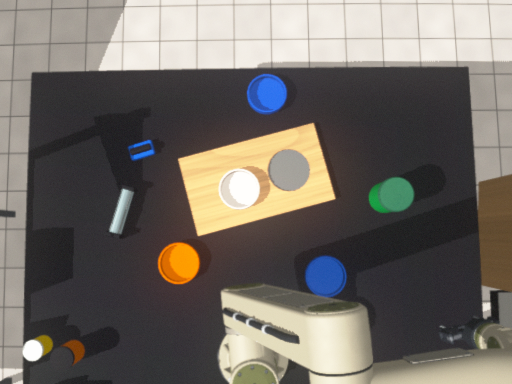

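View pics/scene0.png

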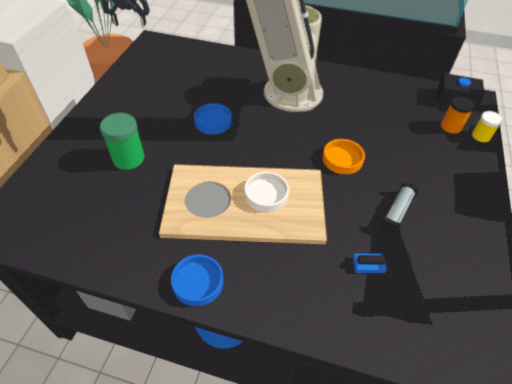

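Top view: the white dish is at (239,188) on the board, and the pocket is at (289,170). Things that could be mistaken for the dish are blue (266,94), orange (179,263) and blue (326,276), all off the board. I choose the white one on the board and will check it in a crop while measuring.

Run:
```python
from h import *
P=np.load("top.npy"); im=cv2.imread("pics/top0.png").astype(int); c=env.read_camera("top")
cv2.imwrite("pics/crop.png",cv2.resize(im[110:250,165:350].astype(np.uint8),None,fx=4,fy=4,interpolation=cv2.INTER_CUBIC))
u,v=np.meshgrid(np.arange(512),np.arange(384))
sat=im.max(2)-im.min(2)
roi=(u>170)&(u<345)&(v>115)&(v<240)
# pocket: grey disc
g=(roi&(sat<30)&(im.max(2)>60)&(im.max(2)<170)&(np.hypot(u-289,v-170)<28)).astype(np.uint8)
cs,_=cv2.findContours(g,cv2.RETR_EXTERNAL,cv2.CHAIN_APPROX_NONE); k=max(cs,key=cv2.contourArea)
pts=P[k[:,0,1],k[:,0,0]]; 
def circ(p):
    A=np.c_[2*p[:,:2],np.ones(len(p))]; s=np.linalg.lstsq(A,(p[:,:2]**2).sum(1),rcond=None)[0]
    r=np.sqrt(s[2]+s[0]**2+s[1]**2); return s[:2],r,np.abs(np.hypot(*(p[:,:2]-s[:2]).T)-r).mean()
print("pocket",circ(pts),np.median(P[g>0][:,2]),P[g>0].mean(0),g.sum())
d=roi&(P[...,2]>.045)&(P[...,2]<.062)&(np.hypot(P[...,0]-.537,P[...,1]-.04)<.09)
q=P[d]; print("rim",d.sum(),np.median(q[:,2]),circ(q), cv2.minEnclosingCircle(q[:,:2].astype(np.float32)))
b=(roi&(P[...,2]>.012)&(P[...,2]<.065)).astype(np.uint8)
b=b&(np.hypot(P[...,0]-.577,P[...,1]+.04)<.3).astype(np.uint8)
q=P[b>0]; bt=q[(q[:,2]<.03)]
r=cv2.minAreaRect(bt[:,:2].astype(np.float32)); print("board",r,np.median(bt[:,2]))
Q=np.load("scene.npy"); d=(Q[...,2]>.048)&(Q[...,2]<.06)&(np.hypot(Q[...,0]-.537,Q[...,1]-.04)<.09)
print("scene rim",d.sum(),circ(Q[d]))
```

```text
pocket (array([ 0.577505 , -0.1103485]), np.float64(0.07128269922392212), np.float64(0.01618877166930111)) 0.012410046570021597 [ 0.59659191 -0.12238058  0.02117018] 1244
rim 239 0.05347633293627744 (array([0.53306412, 0.0401345 ]), np.float64(0.06145460967307649), np.float64(0.0015656432042807631)) ((0.5333712697029114, 0.04065563529729843), 0.06515117734670639)
board ((0.5695252418518066, -0.015323728322982788), (0.2612285614013672, 0.46187305450439453), 14.388006210327148) 0.019949024233467234
scene rim 301 (array([0.53539242, 0.03926631]), np.float64(0.06172767096734975), np.float64(0.0018768840981523741))
```

View pics/crop.png

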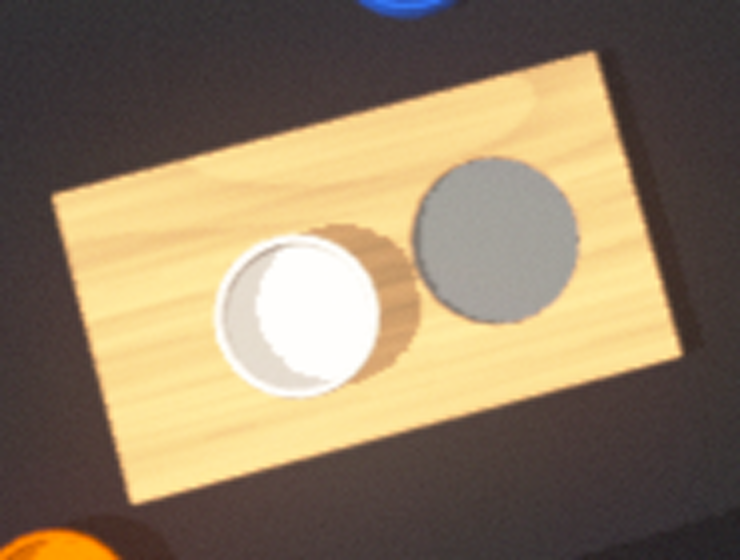

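The crop confirms the white dish at crop (298,315) and the empty pocket at crop (497,240). Measured positions are dish ≈ (0.534, 0.040) and pocket ≈ (0.597, -0.122); the board rectangle of 261x462 mm agrees.

Plan: put the half-open fingers inside the dish with tool y along the travel direction, then drag it by its leading inner wall.

Request:
{"op": "carry_out", "data": {"increments": [[[0.5, -0.46, 0, 0, 0, -0.021], [0.5, -0.46, 0, 0, 0, -0.021], [0.5, -0.46, 0, 0, 0, -0.021], [0.5, -0.46, 0, 0, 0, -0.021], [0.5, -0.46, 0, 0, 0, -0.021]]], "jaw": 0.3}}

```text
clock: 1.38
tcp_pos: [0.309, -0.2984, 0.2506]
orientation: [0.001, 0.983, 0.182, 0.0]
wrist_force: [0.3, -1.1, 0.4]
finger_gap: 0.0598
grip_force: 0.0
```

Request:
{"op": "carry_out", "data": {"increments": [[[0.66, -0.47, 0, 0, 0, 0], [0.66, -0.47, 0, 0, 0, 0], [0.66, -0.47, 0, 0, 0, 0], [0.66, -0.47, 0, 0, 0, 0], [0.66, -0.47, 0, 0, 0, 0]]]}}

```text
clock: 2.0
tcp_pos: [0.4819, -0.0376, 0.2507]
orientation: [0.0, 0.983, 0.182, 0.001]
wrist_force: [1.0, -1.1, 0.4]
finger_gap: 0.0598
grip_force: 0.0
```

```bash
cat > d.py <<'E'
import sys
from h import *
from scipy.spatial.transform import Rotation as R
s=env.get_state(); w=s["orientation"]; M=R.from_quat([*w[1:],w[0]]).as_matrix()
print(np.round(s["joint_pos"],2),np.round(s["tcp_pos"],4),"yaw y",np.degrees(np.arctan2(M[1,1],M[0,1])))
print("share",np.round(M.T@(np.array(eval(sys.argv[1]))-s["tcp_pos"])/.5,4))
E
python3 d.py "[.534,.040,.12]"
```

```text
[-0.24  0.13 -0.18  1.25 -0.    2.53] [ 0.4819 -0.0376  0.2507] yaw y -68.98057715292184
share [ 0.1527 -0.1077  0.2614]
```

Request:
{"op": "carry_out", "data": {"increments": [[[0.153, -0.108, 0.0, 0, 0, 0], [0.153, -0.108, 0.1, 0, 0, 0], [0.153, -0.108, 0.2, 0, 0, 0], [0.153, -0.108, 0.26, 0, 0, 0], [0.153, -0.108, 0.26, 0, 0, 0]]]}}

```text
clock: 2.62
tcp_pos: [0.5308, 0.0387, 0.118]
orientation: [-0.001, 0.983, 0.183, -0.003]
wrist_force: [-0.8, -0.2, 1.1]
finger_gap: 0.0596
grip_force: 0.0
```

```bash
python3 d.py "[.534,.040,.057]"
python3 - <<'E'
from h import *
a=env.read_camera("scene"); b=env.read_camera("top")
cv2.imwrite("pics/p1.png",np.hstack([cv2.resize(a["frame"][120:260,170:340],None,fx=2.3,fy=2.8),cv2.resize(b["frame"][110:250,165:340],None,fx=2.2,fy=2.8)]))
E
```

```text
[-0.08  0.31 -0.29  0.97 -0.    2.7 ] [0.5308 0.0387 0.118 ] yaw y -68.9673945419838
share [7.600e-03 1.000e-04 1.219e-01]
```

View pics/p1.png

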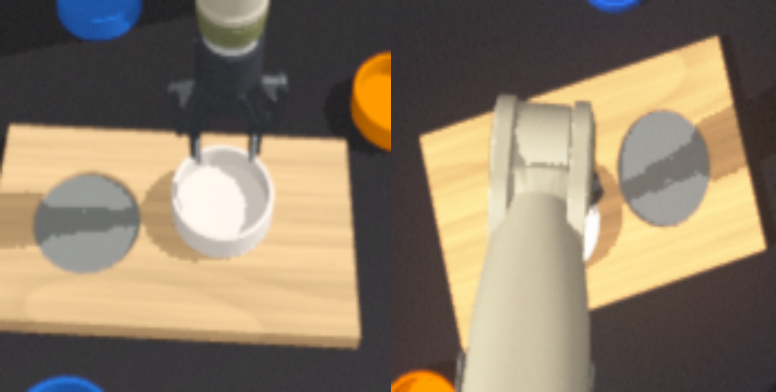

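The scene panel shows both fingers above the dish opening (222,200) with clearance; the dish hasn't moved. Going down.

Request:
{"op": "carry_out", "data": {"increments": [[[0.004, 0, 0.06, 0, 0, 0], [0.004, 0, 0.11, 0, 0, 0], [0.004, 0, 0.125, 0, 0, 0], [0.004, 0, 0.134, 0, 0, 0], [0.004, 0, 0.134, 0, 0, 0]]]}}

```text
clock: 3.35
tcp_pos: [0.5356, 0.0389, 0.0543]
orientation: [0.0, 0.983, 0.182, 0.001]
wrist_force: [-0.3, -0.3, 0.4]
finger_gap: 0.06
grip_force: 0.0
```

```bash
python3 d.py "[.597,-.122,.053]"
python3 - <<'E'
from h import *
a=env.read_camera("scene")
W=world(a); m=np.hypot(W[...,0]-.534,W[...,1]-.04)<.05
cv2.imwrite("pics/p2.png",cv2.resize(a["frame"][130:240,190:320],None,fx=5,fy=5,interpolation=2))
E
```

```text
[-0.08  0.38 -0.37  0.82 -0.    2.7 ] [0.5356 0.0389 0.0543] yaw y -68.99539448248152
share [-0.0006  0.3445  0.0029]
```

View pics/p2.png

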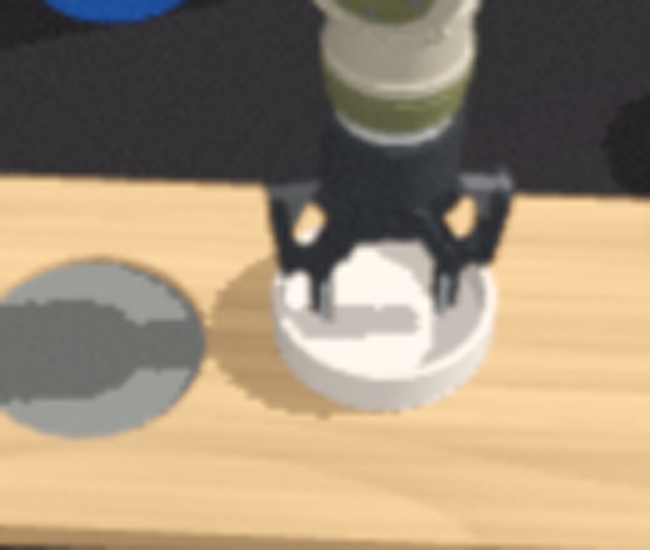

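The fingers are inside the dish (tips near crop (320,300) and (447,300)) with no contact force. Dragging.

Request:
{"op": "carry_out", "data": {"increments": [[[0, 0.03, 0, 0, 0, 0], [0, 0.08, 0, 0, 0, 0], [0, 0.13, 0, 0, 0, 0], [0, 0.18, 0, 0, 0, 0], [0, 0.21, 0, 0, 0, 0]]]}}

```text
clock: 4.03
tcp_pos: [0.573, -0.0604, 0.0536]
orientation: [-0.0, 0.983, 0.182, 0.0]
wrist_force: [-1.2, 3.3, -0.5]
finger_gap: 0.06
grip_force: 1.3
```

```bash
cat > r.py <<'E'
from h import *
from scipy.optimize import least_squares
import sys
a=env.read_camera("scene"); W=world(a); im=a["frame"].astype(int)
# dish rim: bright unsaturated pixels near rim height
zr=float(sys.argv[1]); c0=np.array(eval(sys.argv[2]))
m=(abs(W[...,2]-zr)<.006)&((im.max(2)-im.min(2))<45)&(im.min(2)>110)&(np.hypot(W[...,0]-c0[0],W[...,1]-c0[1])<.085)
q=W[m][:,:2]
f=least_squares(lambda p:np.hypot(*(q-p).T)-.062,c0,loss="soft_l1",f_scale=.003)
s=env.get_state()
print("n",len(q),"dish",f.x.round(4),"rms",np.sqrt((f.fun**2).mean()).round(4),"z99",np.percentile(W[m][:,2],[50,95]).round(4),"to pocket",(np.array([.5967,-.1222])-f.x).round(4),"F",np.round(s["wrist_force"],1),"tcp",np.round(s["tcp_pos"],4))
if len(sys.argv)>3: cv2.imwrite(sys.argv[3],cv2.resize(a["frame"][130:250,150:310],None,fx=4,fy=4,interpolation=2))
E
python3 r.py .054 "[.565,-.04]"; python3 d.py "[.597,-.122,.0535]"
```

```text
n 218 dish [ 0.5747 -0.0447] rms 0.0098 z99 [0.0536 0.0569] to pocket [ 0.022  -0.0775] F [ 1.6 -1.8 -0.5] tcp [ 0.5738 -0.0619  0.0536]
[-0.25  0.45 -0.26  0.86 -0.    2.53] [ 0.5738 -0.0619  0.0536] yaw y -69.11274497063962
share [0.0005 0.1288 0.0004]
```

Request:
{"op": "carry_out", "data": {"increments": [[[0, 0.03, 0, 0, 0, 0], [0, 0.06, 0, 0, 0, 0], [0, 0.09, 0, 0, 0, 0], [0, 0.1, 0, 0, 0, 0]]]}}

```text
clock: 4.58
tcp_pos: [0.591, -0.107, 0.0533]
orientation: [0.0, 0.983, 0.182, 0.0]
wrist_force: [-0.1, -0.1, 0.4]
finger_gap: 0.06
grip_force: 0.0
```

```bash
python3 r.py .054 "[.589,-.093]" pics/p3.png; python3 d.py "[.597,-.122,.0535]"
```

```text
n 194 dish [ 0.591  -0.0912] rms 0.0085 z99 [0.0539 0.059 ] to pocket [ 0.0057 -0.031 ] F [ 0.3 -1.  -0.4] tcp [ 0.5912 -0.1073  0.0534]
[-0.31  0.49 -0.2   0.88 -0.    2.46] [ 0.5912 -0.1073  0.0534] yaw y -69.05646568323499
share [ 0.0003  0.0317 -0.0002]
```

View pics/p3.png

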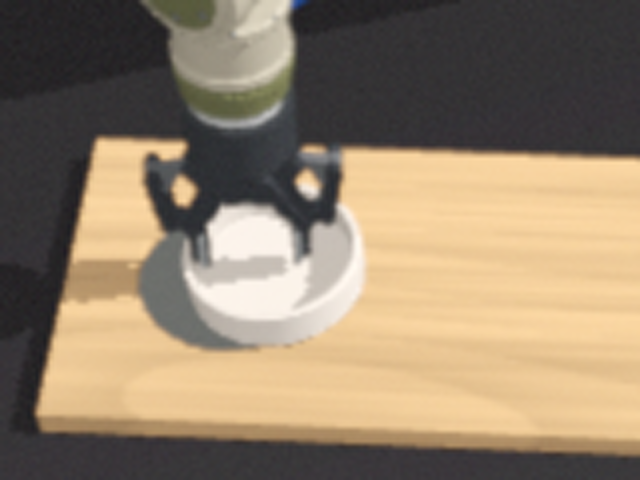

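The picture shows the dish (275,265) still level and partly over the pocket, whose grey sliver is at (165,290). I'll fit its outline for a better centre before the last 30 mm.

```bash
cat > f.py <<'E'
from h import *
from scipy.optimize import minimize
import sys
a=env.read_camera("scene"); im=a["frame"].astype(int); W=world(a)
x0=np.array(eval(sys.argv[1])); zb=float(sys.argv[2])
m=((im.max(2)-im.min(2))<50)&(im.min(2)>125)
m=m.astype(np.uint8); n,L,st,ce=cv2.connectedComponentsWithStats(m)
u0=np.round(proj(a,[*x0,.03])).astype(int)
cand=[i for i in range(1,n) if st[i,4]>60 and np.hypot(*(ce[i]-u0))<30 and np.median(W[L==i][:,2])<.06]
mask=np.isin(L,cand).astype(np.uint8); k=cv2.findNonZero(mask); H=cv2.convexHull(k)
S=8
def draw(p):
    t=np.linspace(0,2*np.pi,60,endpoint=False)
    pts=np.array([proj(a,[p[0]+.065*np.cos(s),p[1]+.065*np.sin(s),z]) for z in(zb,zb+.034) for s in t])
    return cv2.convexHull((pts).astype(np.float32))[:,0]
pk=H[:,0].astype(float)
# lower/right boundary (front of the dish, unoccluded): mask contour points whose lower neighbour is off
c=np.array([u0[0],u0[1]])
P=[]
for ang in np.radians(np.arange(-35,200,4)):
    r=np.arange(3,60,.25); x=np.round(c[0]+r*np.cos(ang)).astype(int); y=np.round(c[1]+r*np.sin(ang)).astype(int)
    i=np.where(mask[y,x])[0]
    if len(i): P.append([c[0]+(r[i[-1]]+.25)*np.cos(ang),c[1]+(r[i[-1]]+.25)*np.sin(ang)])
P=np.array(P)
def cost(p):
    h=draw(p).reshape(-1,1,2); d=np.array([cv2.pointPolygonTest(h,tuple(map(float,q)),True) for q in P]); return np.sum(np.sqrt(1+d*d))
f=minimize(cost,x0,method="Nelder-Mead",options=dict(xatol=1e-4,initial_simplex=[x0,x0+[.01,0],x0+[0,.01]]))
print("dish",f.x.round(4),"cost/pt",round(f.fun/len(P),2),"to pocket",(np.array([.5967,-.1222])-f.x).round(4),"n",len(P))
E
python3 f.py "[.59,-.09]" .02
```

```text
dish [ 0.5872 -0.0925] cost/pt 1.11 to pocket [ 0.0095 -0.0297] n 59
```

Request:
{"op": "carry_out", "data": {"increments": [[[-0.001, 0.014, 0, 0, 0, 0], [-0.002, 0.028, 0, 0, 0, 0], [-0.003, 0.042, 0, 0, 0, 0], [-0.003, 0.052, 0, 0, 0, 0], [-0.003, 0.054, 0, 0, 0, 0]]]}}

```text
clock: 5.3
tcp_pos: [0.5987, -0.1318, 0.0533]
orientation: [0.0, 0.983, 0.182, -0.0]
wrist_force: [-0.3, 2.9, 0.8]
finger_gap: 0.0597
grip_force: 1.1
```

```bash
python3 f.py "[.596,-.118]" .02;python3 f.py "[.596,-.118]" .012; python3 r.py .05 "[.596,-.118]"
```

```text
dish [ 0.5967 -0.1138] cost/pt 1.18 to pocket [-0.     -0.0084] n 59
dish [ 0.5913 -0.1162] cost/pt 1.21 to pocket [ 0.0054 -0.006 ] n 59
n 233 dish [ 0.5979 -0.1142] rms 0.0096 z99 [0.0494 0.0547] to pocket [-0.0012 -0.008 ] F [-1.7  0.3  1.3] tcp [ 0.5986 -0.1316  0.0533]
```

Request:
{"op": "carry_out", "data": {"increments": [[[0.001, 0.003, 0, 0, 0, 0], [0.002, 0.006, 0, 0, 0, 0], [0.002, 0.009, 0, 0, 0, 0], [0.002, 0.012, 0, 0, 0, 0], [0.002, 0.012, 0, 0, 0, 0]]]}}

```text
clock: 6.08
tcp_pos: [0.6022, -0.1372, 0.0535]
orientation: [0.001, 0.983, 0.182, 0.0]
wrist_force: [0.2, 0.5, 0.1]
finger_gap: 0.0596
grip_force: 0.3
```

```bash
python3 f.py "[.596,-.118]" .02;python3 f.py "[.596,-.118]" .012; python3 r.py .05 "[.596,-.118]"
```

```text
dish [ 0.6    -0.1167] cost/pt 1.19 to pocket [-0.0033 -0.0055] n 59
dish [ 0.5947 -0.1191] cost/pt 1.24 to pocket [ 0.002  -0.0031] n 59
n 172 dish [ 0.5992 -0.1173] rms 0.0114 z99 [0.0466 0.051 ] to pocket [-0.0025 -0.0049] F [1.3 0.2 0.7] tcp [ 0.6021 -0.137   0.0535]
```

```bash
cat > fl.py <<'E'
from h import *
a=env.read_camera("scene"); W=world(a)
m=(np.hypot(W[...,0]-.5967,W[...,1]+.122)<.05)&(W[...,2]<.034)
q=W[m]; A=np.c_[q[:,:2]-[.5967,-.122],np.ones(len(q))]
print("floor n",m.sum(),np.median(q[:,2]),np.linalg.lstsq(A,q[:,2],rcond=None)[0].round(3))
cv2.imwrite("pics/p4.png",cv2.resize(a["frame"][130:250,150:310],None,fx=4,fy=4,interpolation=2))
E
python3 fl.py
```

```text
floor n 609 0.020318814296208465 [-0.003 -0.001  0.02 ]
```

View pics/p4.png

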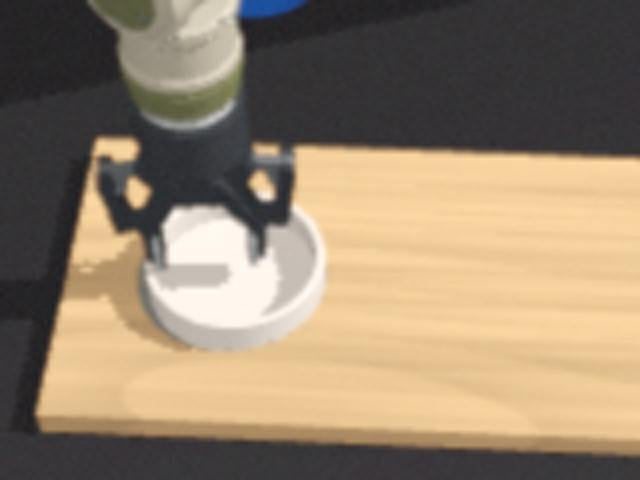

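The dish floor is level at z = 0.0203 m (0.020 expected when dropped), and the picture shows the dish (235,265) sunk into the pocket. Next I back off to the middle, lift out and re-check.

Request:
{"op": "carry_out", "data": {"increments": [[[0, -0.015, 0, 0, 0, 0], [0, -0.03, -0.01, 0, 0, 0], [0, -0.03, -0.08, 0, 0, 0], [0, -0.03, -0.18, 0, 0, 0], [0, -0.03, -0.28, 0, 0, 0]]]}}

```text
clock: 6.9
tcp_pos: [0.5956, -0.1217, 0.1947]
orientation: [-0.0, 0.983, 0.183, -0.0]
wrist_force: [0.5, -0.1, -0.4]
finger_gap: 0.0596
grip_force: 0.0
```

Request:
{"op": "carry_out", "data": {"increments": [[[-0.1, 0, -0.05, 0, 0, 0], [-0.2, 0, -0.05, 0, 0, 0], [-0.2, 0, -0.05, 0, 0, 0], [-0.2, 0, -0.05, 0, 0, 0]]]}}

```text
clock: 7.4
tcp_pos: [0.5031, -0.1582, 0.2188]
orientation: [0.0, 0.983, 0.182, 0.001]
wrist_force: [1.0, -0.2, -0.0]
finger_gap: 0.0597
grip_force: 0.0
```

```bash
python3 fl.py; python3 f.py "[.596,-.118]" .012; python3 r.py .046 "[.596,-.118]"
```

```text
floor n 657 0.020234333743310157 [0.004 0.001 0.02 ]
dish [ 0.5947 -0.1194] cost/pt 1.09 to pocket [ 0.002  -0.0028] n 59
n 306 dish [ 0.5999 -0.1166] rms 0.0022 z99 [0.0451 0.0486] to pocket [-0.0032 -0.0056] F [ 0.4  0.5 -0.7] tcp [ 0.5038 -0.1581  0.2182]
```

View pics/p4.png

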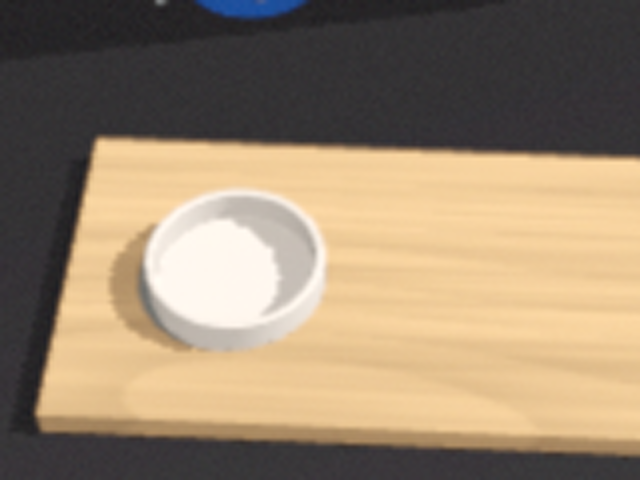

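The dish (235,270) sits level in the pocket with its floor at z = 0.0202 m, and the gripper is clear.

```bash
python3 -c "
from workcell import env; print(env.hand_in())"
```

```text
the job is handed in; nothing more can be done
None
```

I slid the white dish along the board into the pocket and handed the job in at about 7.5 s; the last check showed it flat on the pocket floor and about 3–6 mm from centre (limit 8 mm), with the gripper clear, but the hand-in returned no verdict.

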